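# Clip the thermometer onto the melting pot's eye

### The job

Pick up the thermometer by its black tab and clip its snap hook onto the steel eye on the melting pot: bring the eye bar in under the hook's nose, then press the hook gently down so that the bar pushes the sprung gate in, passes it and the gate springs shut behind it, never leaning on the eye with more than 15 N. Leave the thermometer hanging still from the eye, let go of it, and leave the other things where they are.

Things in the scene. Friction and masses are not known exactly. Their poses are not given: they have to be found in the camera images.
- thermo: Loose pot thermometer standing upright, 0.18 to 0.3 kg. White block 40 (x) by 52 (y) by 54 mm high, display on its -x face; above it a snap hook of 8 mm steel bar in the plane y = 0, and a black tab on top. Origin: centre of the block's underside; z up, x towards the hook's nose. The space between the block and the gate is open towards +x.
- tab (a point): Grip point on the thermometer's tab: x = 0, y = 0, z = 187 mm of thermo, same axes. The tab is a black block 24 mm (x) by 14 mm (y), from z = 162 to 206 mm, directly above the hook's bow; it can be pinched from above across either pair of faces.
- seat (a point): Inner top of the hook's bow: x = 0, y = 0, z = 156 mm of thermo, same axes. It rests on the eye bar when hung. The hook is an upside-down J, 24 mm clear inside: shank at x = -16 mm rising from the block, nose (free end) at x = +16 mm coming down to z = 121 mm; the mouth between them faces down and is closed by the gate.
- entry (a point): Point in the open space below the gate: x = 4.5 mm, y = 0, z = 87 mm of thermo, same axes, between the block's top (z = 54 mm) and the gate's underside (z = 119.5 mm). Bring the eye bar here from the nose side (+x), then press the hook down. The bar passes the gate well at this x.
- gate (a joint): Sprung gate, 5 mm brass pin, 30 mm long, hinged on the shank at x = -13, z = 122 mm of thermo, reaching to the nose. 0 rad shut; grows as it swings up into the hook (stop 1.25), never outwards. Pressing it in on the bar takes about 4 to 8 N; it opens about 1 rad, then snaps shut behind the bar when that is some 24 mm above the hinge; 3 to 6 mm more and the bow sits hard on the bar.
- pot: Fixed lidded steel melting pot, 240 mm across, 160 mm high (198 mm to the top of the lid's knob). Origin: centre of its underside; z up. Its -x side carries a dark upright slotted bracket 50 mm wide, front face at x = -127 mm, z = 120 to 250 mm, and in it the steel eye.
- eye_mid (a point): Middle of the eye's range: x = -185, y = 0, z = 220 mm of pot, same axes (x from eye to pot). The eye is a level staple of 9 mm round bar: front bar along y, 73 mm over all, at x = -185 mm, arms at y = -32 and +32 mm back to the bracket. It is clamped firmly, but its bar is up to 22 mm above or below this point: height not measured, find it by feel or sight.
- timer: Bystander: grey kitchen timer standing upright, 35 by 55 by 75 mm, with a plain closed wire loop on top (no gate), 101 mm high in all. Origin: centre of its underside.
- jar: Bystander: jar with a black lid, 72 mm across, 110 mm high. Origin: centre of its underside.
- beaker: Bystander: small aluminium beaker, 60 mm across, 65 mm high. Origin: centre of its underside.
- irgun: Bystander: infrared thermometer pistol lying on its side, 120 by 118 mm, 36 mm high. Origin: centre of its barrel's underside.
- spatula: Bystander: spatula lying flat along its x. Origin: under its middle.
- bowl: Bystander: steel bowl, 150 mm across, 60 mm high. Origin: centre of its underside.
There are look-alikes about, which are no part of the job. What is shaped like the thermo but orange or purple is not meant.

How it is judged:
By the outcome, as a careful person would: the job done as asked, in the order asked, and still so for the second after the job is handed in, with the robot touching nothing.
It also fails if it takes over 61 s, if anything falls off the work surface, if the arm or the gripper's body presses on something with over 40 N, if the wrist force passes 120 N, or if a joint passes its speed limit or range.

### The arm

A 6-joint arm with a two-finger parallel gripper is mounted at the origin on the work surface. World frame = base frame: x ahead of the robot, y to its left, z up, the work surface at z = 0. Lengths are in m, angles in rad, forces in N, time in s.
With the tool pointing down it reaches from about 0.275 to 0.725 m from the base axis. Payload 5.6 kg.
Tool frame: the origin (TCP) lies on the front face of the gripper's body, between the roots of the fingers; the fingertips stand 73 mm ahead of it and the grasp point (between the pads) lies 54 mm ahead of it (env.grip_depth is the distance from the TCP to the grasp point, in m); z points along the fingers, y is the line along which they close (so a half turn about z gives the same grasp; the last joint's range is limited). The gripper opens to 85 mm and grips with 20 to 120 N. Pads are 22 mm wide; open, the fingers measure 114 mm over their backs; the gripper's body (76 mm by 85 mm) begins 54 mm behind the grasp point. The pads swing forward as they close: fully open they stand 13 mm farther back than shut.
Start: joints at [-0.943, 0.255, 0.108, 0, -1.424, -0.285], TCP at [0.185, -0.518, 0.304] pointing down, gripper open.
Joint ranges: [-2.95, 2.95], [-1.21, 1.97], [-1.09, 1.5], [-2.87, 1.71], [-2.94, -0.07], [-3.05, 3.05]. Speed limits (rad/s): [2.57, 2.57, 3.14, 3.14, 3.14, 3.14].

### API

Orientations are given as [roll, pitch, yaw] about the fixed x, y, z axes, in that order (R = Rz(yaw) Ry(pitch) Rx(roll)).
In Python, from bench import sensors, eyes, workorder, env gives the robot as it stands.
- The arm moves only by the shell command python3 -m inch 'ROWS' [FORCE]. ROWS is a JSON object of lists of equal length, an entry for each row: "turn": the turn, a rotation vector about the tool's x, y, z in degrees, a list of three; "travel": the shift along the tool's x, y, z in units of 50 mm (1.0 is 50 mm), a list of three; "fingers": the closure, from -1 (fully open) to 1 (shut). In form: {"turn": [[ax, ay, az], ...], "travel": [[x, y, z], ...], "fingers": [fingers, ...]}. A call has 1 to 20 rows; each row is the pose to reach, as a shift and turn from the pose commanded when the call began, along the tool's axes at that moment; what a row does not reach only later rows make up. A row lasts 1/8 s, in which the tool goes at most 62.5 mm and 10.7 degrees, less where a joint would pass 70% of its speed; a pose out of reach is approached as far as the arm can. A call with a gripper value outside its range is refused whole. The fingers move at their own pace and stop on an object; FORCE is the grip in N (left out, the last holds). Time passes only in rows, so rows that repeat a pose let the fingers close. It gives the time, the measured TCP pose, the force, the opening and the grip force at its end, in the units of the state.
- sensors.get_state(): the state, without advancing time (a new reading comes with each control period).
- eyes.get_image(name): name is "scene" or "top"; returns a dict with "frame" (400x640x3 uint8, red, green, blue), "range_z" (400x640 float32, m along the optical axis (not along the pixel's ray), 0 where there is no reading), "camera_matrix" (3x3 intrinsics, pixels), "extrinsics" (4x4, takes a point from camera to world coordinates). Camera axes: x right, y up, looking along -z (the intrinsics and any distortion apply to the point x, -y, -z); pixel columns grow to the right and rows downward; lengths in m; the calibration is good to about 2 mm. A picture is of the moment at which its call begins.
- workorder.hand_in(): hands the job in; it is judged then, once.
The state is a dict: "t": time; "joints": joint angles; "dq": joint speeds; "effort": joint torques, N m; "ee_pos": TCP position; "tool_rot": TCP orientation; "contact_force": force on the tool from outside, world axes, zero at the start; "torque": the same for the moment, N m; "finger_gap": finger opening in m; "grip_force": force on a finger pad.
Only numpy, scipy, OpenCV 4.12 (cv2) and the standard library are available. Lean on these libraries where they do the work, as an engineer would, in place of code of your own. Each camera call takes 0.05 s, during which the arm holds its last target. There are 200 camera calls.

## Working session

There is one attempt and no reset: what is moved stays moved. The work goes in short steps, Python scripts to look and compute and a shell command to move; the robot and the scene stay as the last step left them, time stands still between calls to the robot, and variables do not carry over. Pictures are saved under pics/ and viewed, at most 10 in all, crops included, and the job is handed in when it is done.

```bash
mkdir -p pics; ls; cat > h.py <<'E'
import numpy as np,cv2
from bench import sensors,eyes,workorder,env
def cloud(im):
    K=np.array(im["camera_matrix"]);T=np.array(im["extrinsics"]);z=im["range_z"]
    v,u=np.mgrid[:z.shape[0],:z.shape[1]]
    P=np.stack([(u-K[0,2])/K[0,0]*z,-(v-K[1,2])/K[1,1]*z,-z],-1)
    W=P@T[:3,:3].T+T[:3,3]; W[z<=0]=np.nan
    return W
E
python3 - <<'E'
from h import *
for n in("scene","top"):
    im=eyes.get_image(n); np.savez("pics/%s0.npz"%n,**im); cv2.imwrite("pics/%s0.png"%n,im["frame"][:,:,::-1])
    print(n,im["camera_matrix"],im["extrinsics"],[k for k in im])
print(sensors.get_state())
E
```

```text
pics
scene [[396.23490267   0.         316.0822918 ]
 [  0.         396.23490267 209.76144222]
 [  0.           0.           1.        ]] [[ 0.37327511 -0.7569418   0.53638121  1.12425863]
 [ 0.92766636  0.29828566 -0.22463479 -0.23211955]
 [ 0.01004063  0.58143338  0.81353206  1.02116226]
 [ 0.          0.          0.          1.        ]] ['frame', 'range_z', 'camera_matrix', 'extrinsics']
top [[406.49969081   0.         318.41243773]
 [  0.         406.49969081 200.68547802]
 [  0.           0.           1.        ]] [[-2.24911004e-02  9.94758414e-01 -9.97489232e-02  4.47134302e-01]
 [-9.99746892e-01 -2.23240160e-02  2.79105714e-03  1.34478954e-02]
 [ 5.49631014e-04  9.97864499e-02  9.95008725e-01  1.31626626e+00]
 [ 0.00000000e+00  0.00000000e+00  0.00000000e+00  1.00000000e+00]] ['frame', 'range_z', 'camera_matrix', 'extrinsics']
{'t': 0.1, 'joints': array([-9.43357877e-01,  2.55695140e-01,  1.07178848e-01, -3.90568861e-04,
       -1.42389743e+00, -2.84619313e-01]), 'dq': array([-0.00057501, -0.00143731,  0.00363404,  0.00108948,  0.00040031,
        0.00019236]), 'effort': array([-2.20938804e-03, -3.87599659e+01,  2.38477457e+01,  5.37782863e+00,
       -3.71666290e-03, -4.30308035e-06]), 'ee_pos': array([ 0.18484125, -0.51769268,  0.30310487]), 'tool_rot': array([ 3.13993186e+00, -8.34240911e-05, -2.79883093e+00]), 'contact_force': array([-0.64945286, -0.07519905, -0.82728036]), 'torque': array([ 0.00587426, -0.05245358, -0.01828771]), 'grip_force': 0.0, 'finger_gap': 0.08532706867862075}
```

View pics/scene0.png

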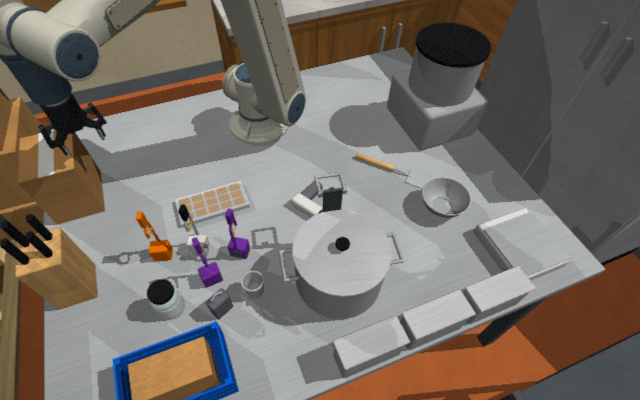

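View pics/top0.png

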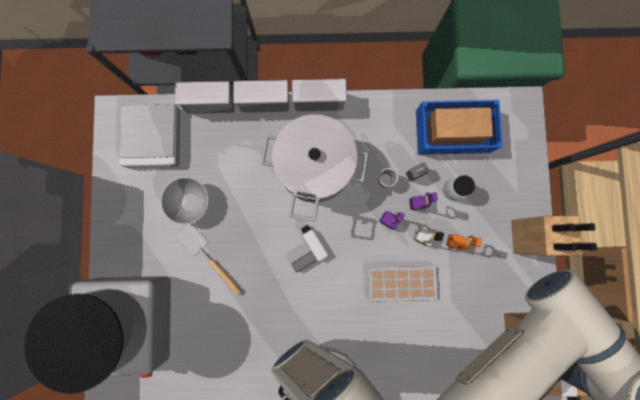

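The candidates are the orange one at scene (155,240) / top (463,241), the purple ones at scene (207,265) and (236,240) / top (424,201) and (392,219), and a white block with a black tab at scene (190,225) / top (430,237). The white one fits the description. I'll confirm it in an enlarged crop that also shows the eye.

```bash
python3 - <<'E'
from h import *
s=np.load("pics/scene0.npz");t=np.load("pics/top0.npz")
f=lambda a,u,v:cv2.resize(a[v:v+75,u:u+100,::-1],(400,300),interpolation=cv2.INTER_CUBIC)
S,T=s["frame"],t["frame"]
cv2.imwrite("pics/crop1.png",np.vstack([np.hstack([f(S,140,190),f(T,380,190)]),np.hstack([f(S,285,165),f(T,270,175)])]))
for nm,d,(u0,u1,v0,v1) in(("s",s,(140,250,195,285)),("t",t,(380,485,185,255))):
    W=cloud(d)[v0:v1,u0:u1].reshape(-1,3);C=d["frame"][v0:v1,u0:u1].reshape(-1,3).astype(int)
    dark=(C.max(1)<60)&(W[:,2]>.15)
    vs,us=np.mgrid[v0:v1,u0:u1]
    print(nm,"dark",dark.sum()); print(np.c_[us.ravel(),vs.ravel(),W.round(3)*1000][dark][:60].astype(int).tolist())
    print("range of z>.14",[ (int(a),int(b),w.round(3).tolist(),c.tolist()) for a,b,w,c in zip(us.ravel(),vs.ravel(),W,C) if w[2]>.17][:60])
E
```

```text
s dark 106
[[181, 205, 449, -320, 208], [182, 205, 449, -318, 207], [183, 205, 450, -316, 207], [184, 205, 451, -314, 207], [181, 206, 451, -321, 207], [182, 206, 452, -319, 207], [183, 206, 452, -317, 206], [184, 206, 454, -314, 207], [180, 207, 454, -324, 208], [181, 207, 457, -321, 210], [182, 207, 454, -320, 206], [183, 207, 457, -317, 208], [184, 207, 456, -315, 205], [185, 207, 453, -313, 201], [180, 208, 455, -325, 205], [181, 208, 456, -323, 206], [182, 208, 458, -320, 207], [183, 208, 460, -318, 208], [184, 208, 458, -316, 205], [185, 208, 457, -314, 202], [180, 209, 459, -325, 207], [181, 209, 460, -323, 207], [182, 209, 462, -321, 208], [183, 209, 459, -319, 202], [184, 209, 462, -316, 205], [185, 209, 461, -314, 203], [186, 209, 454, -313, 193], [179, 210, 459, -329, 204], [180, 210, 461, -326, 205], [181, 210, 463, -324, 206], [182, 210, 463, -321, 205], [183, 210, 464, -319, 206], [184, 210, 465, -317, 205], [185, 210, 460, -315, 198], [186, 210, 455, -313, 191], [179, 211, 463, -329, 205], [180, 211, 464, -327, 205], [181, 211, 467, -324, 207], [182, 211, 465, -322, 20
[... 7537 characters left out ...]
0.56, -0.303, 0.191], [68, 40, 85]), (432, 198, [0.559, -0.303, 0.202], [82, 41, 104]), (433, 198, [0.559, -0.304, 0.207], [111, 60, 140]), (434, 198, [0.559, -0.308, 0.205], [119, 62, 150]), (435, 198, [0.559, -0.31, 0.205], [118, 60, 146]), (436, 198, [0.559, -0.313, 0.204], [116, 71, 141]), (437, 198, [0.558, -0.315, 0.208], [132, 113, 141]), (429, 199, [0.56, -0.303, 0.17], [68, 38, 84]), (430, 199, [0.559, -0.303, 0.181], [65, 34, 82]), (431, 199, [0.558, -0.303, 0.192], [69, 36, 86]), (432, 199, [0.557, -0.303, 0.202], [80, 41, 101]), (433, 199, [0.556, -0.303, 0.21], [106, 53, 132]), (434, 199, [0.556, -0.307, 0.206], [115, 59, 144]), (435, 199, [0.556, -0.31, 0.206], [114, 62, 142])]
```

View pics/crop1.png

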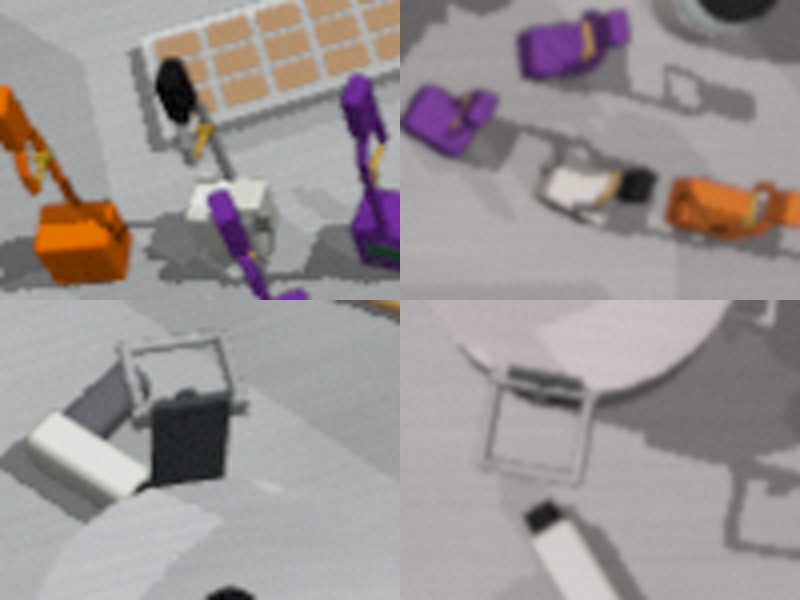

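The crop confirms it. The white block carries a black tab and a brass gate, with the tab at crop (175,90) in the scene view and (635,185) in the top view. Next I'll fit poses for the thermometer and the eye.

```bash
python3 - <<'E'
from h import *
A=[]
for nm,(u0,u1,v0,v1),(eu0,eu1,ev0,ev1) in(("scene",(165,212,200,260),(295,365,165,225)),("top",(405,446,220,255),(280,330,185,225))):
    d=np.load("pics/%s0.npz"%nm);Wf=cloud(d)
    W=Wf[v0:v1,u0:u1].reshape(-1,3);C=d["frame"][v0:v1,u0:u1].reshape(-1,3).astype(int)
    st=lambda m,P=W:(m.sum(),np.nanmedian(P[m],0).round(4) if m.any() else 0)
    tab=(C.max(1)<70)&(W[:,2]>.2)
    r=cv2.minAreaRect(W[tab][:,:2].astype(np.float32)*1000);print(nm,"tab",st(tab),W[tab].mean(0).round(4),r)
    blk=(abs(W[:,2]-.054)<.006)&(C.min(1)>110)&(np.ptp(C,axis=1)<40)
    r=cv2.minAreaRect(W[blk][:,:2].astype(np.float32)*1000);print(" block",st(blk),r)
    br=(C[:,0]-C[:,2]>60)&(W[:,2]>.09)&(W[:,2]<.16);print(" brass",st(br),(W[br]*1000).astype(int)[:12].tolist())
    mid=(W[:,2]>.065)&(W[:,2]<.16)&(np.ptp(C,axis=1)<40);print(" steel",(W[mid]*1000).astype(int)[:40].tolist())
    E=Wf[ev0:ev1,eu0:eu1].reshape(-1,3);m=(E[:,2]>.17)&(E[:,2]<.28);
    print(" eye z hist",np.histogram(E[m][:,2],bins=np.arange(.17,.28,.005)))
    np.save("pics/eye_%s.npy"%nm,E[m])
    K=Wf.reshape(-1,3);t=(abs(K[:,2]-.16)<.006)&(abs(K[:,0]-.65)<.2)&(abs(K[:,1])<.2)
    c,rr=cv2.minEnclosingCircle(K[t][:,:2].astype(np.float32)*1000);print(" pot",c,rr)
    kn=(K[:,2]>.185)&(abs(K[:,0]-c[0]/1000)<.03)&(abs(K[:,1]-c[1]/1000)<.03);print(" knob",st(kn,K))
    # other tall tabs
    o=(K[:,2]>.2)&(K[:,2]<.215)&(K[:,0]>.35)&(K[:,0]<.7)&(K[:,1]<-.15)&(K[:,1]>-.45)
    print(" tall",np.unique((K[o][:,:2]*50).round()/50,axis=0,return_counts=True))
E
```

```text
scene tab (np.int64(45), array([ 0.4592, -0.3205,  0.2053])) [ 0.4589 -0.3204  0.2054] ((458.8401184082031, -320.69354248046875), (13.509217262268066, 20.504045486450195), 62.55020523071289)
 block (np.int64(153), array([ 0.4554, -0.3149,  0.0544])) ((457.35565185546875, -320.68902587890625), (51.80973815917969, 42.75572204589844), 57.963260650634766)
 brass (np.int64(19), array([ 0.4503, -0.3176,  0.1264])) [[445, -319, 129], [444, -316, 127], [444, -314, 126], [446, -311, 127], [442, -320, 121], [447, -317, 126], [448, -315, 127], [448, -312, 126], [449, -318, 125], [451, -315, 126], [450, -313, 123], [452, -319, 125]]
 steel [[444, -310, 152], [451, -313, 159], [447, -311, 152], [441, -309, 143], [444, -315, 145], [445, -312, 145], [443, -310, 141], [441, -316, 137], [447, -313, 143], [444, -311, 138], [443, -309, 135], [443, -314, 134], [445, -312, 136], [444, -310, 133], [446, -315, 133], [445, -313, 131], [443, -311, 128], [443, -308, 126], [463, -328, 159], [464, -323, 158], [464, -321, 157], [447, -309, 127], [464, -329, 156], [466, -326, 158], [465, -324, 156], [466, -322, 1
[... 2500 characters left out ...]
), array([0.17 , 0.175, 0.18 , 0.185, 0.19 , 0.195, 0.2  , 0.205, 0.21 ,
       0.215, 0.22 , 0.225, 0.23 , 0.235, 0.24 , 0.245, 0.25 , 0.255,
       0.26 , 0.265, 0.27 , 0.275, 0.28 ]))
 pot (690.6739501953125, 19.10791778564453) 125.96510314941406
 knob (np.int64(130), array([0.6934, 0.0195, 0.197 ]))
 tall (array([[ 0.42, -0.42],
       [ 0.44, -0.44],
       [ 0.44, -0.42],
       [ 0.44, -0.32],
       [ 0.44, -0.3 ],
       [ 0.46, -0.32],
       [ 0.5 , -0.22],
       [ 0.5 , -0.2 ],
       [ 0.52, -0.22],
       [ 0.52, -0.2 ],
       [ 0.56, -0.32],
       [ 0.56, -0.3 ],
       [ 0.58, -0.32],
       [ 0.58, -0.3 ]]), array([ 6,  1, 42, 13,  1, 32, 11, 11, 19,  4, 13, 23,  4,  6]))
```

```bash
python3 - <<'E'
from h import *
for n in("scene","top"):
    E=np.load("pics/eye_%s.npy"%n)
    E=E[(E[:,2]>.228)&(E[:,2]<.244)]
    E=E[(E[:,0]<.58)]
    r=cv2.minAreaRect(E[:,:2].astype(np.float32)*1000);print(n,len(E),r,cv2.boxPoints(r).round(1).tolist())
    img=np.full((60,120),32,np.uint8)
    # front bar: closest to min along pot direction
    c=np.array([.694,.0185]); 
    for x in np.arange(.49,.57,.004):
        s=E[abs(E[:,0]-x)<.002]
        if len(s): print("%.3f"%x,len(s),''.join('#' if ((abs(s[:,1]-y)<.002).any()) else '.' for y in np.arange(-.04,.10,.004)),np.percentile(s[:,2],[50,95]).round(4))
E
```

```text
scene 302 ((543.7950439453125, 48.917579650878906), (74.67589569091797, 72.29850769042969), 78.69115447998047) [[501.0, 19.399999618530273], [571.9000244140625, 5.199999809265137], [586.5999755859375, 78.4000015258789], [515.7000122070312, 92.5999984741211]]
0.502 1 .................#................. [0.2346 0.2346]
0.506 6 ................###................ [0.2366 0.238 ]
0.510 22 ...............#########........... [0.2363 0.2383]
0.514 26 ...............###.##.######.#.#... [0.2365 0.2393]
0.518 28 ..............###....############.. [0.2366 0.2397]
0.522 17 ...............##.....#....#.####.. [0.237  0.2402]
0.526 8 ..............###.............###.. [0.2379 0.2404]
0.530 9 ..............###..............##.. [0.2379 0.2394]
0.534 10 ..............###.............###.. [0.2369 0.2387]
0.538 8 ..............##..............###.. [0.2365 0.2383]
0.542 10 .............###..............##... [0.2364 0.2384]
0.546 10 .............###..............##... [0.2362 0.2382]
0.550 6 .............##..............##.... [0.2372 0.2395]
0.554 12 .............##.....##.......###... [0.2367 0
[... 718 characters left out ...]
............###.. [0.2352 0.2393]
0.526 13 ..............###.............###.. [0.2364 0.2394]
0.530 8 ..............###.............###.. [0.237  0.2381]
0.534 10 ..............###.............###.. [0.2357 0.2384]
0.538 11 ..............###.............###.. [0.236  0.2385]
0.542 13 ..............##..............###.. [0.2368 0.2397]
0.546 7 .............###..............##... [0.2362 0.2399]
0.550 11 .............###..............##... [0.2362 0.2385]
0.554 13 .............##.....##.......###... [0.236  0.2399]
0.558 19 ............#####...#####....###... [0.238 0.241]
0.562 29 ............############.....##.... [0.2389 0.2416]
0.566 25 ............#############...###.... [0.2402 0.2435]
```

```bash
cat >> h.py <<'E'
from scipy.spatial.transform import Rotation as Ro
def go(x,y,z,yawdeg,frm=None):
    "travel (50 mm units) and turn (deg) in current tool axes to a tool-down TCP pose"
    s=sensors.get_state();R=Ro.from_euler("xyz",s["tool_rot"])
    tr=R.inv().apply(np.array([x,y,z])-s["ee_pos"])/.05
    tn=(R.inv()*Ro.from_euler("xyz",[np.pi,0,np.radians(yawdeg)])).as_rotvec(degrees=True)
    print("travel",tr.round(3),"turn",tn.round(2),"t",round(s["t"],2))
E
python3 - <<'E'
from h import *
print(env.grip_depth)
go(.4562,-.3192,.31,150)
E
```

```text
0.0539
travel [-6.446  1.915 -0.135] turn [ 0.09 -0.05 49.64] t 0.1
```

```bash
python3 -m inch '{"turn":[[0,0,10],[0,0,20],[0,0,30],[0,0,40],[0,0,49.6],[0,0,49.6],[0,0,49.6],[0,0,49.6],[0,0,49.6],[0,0,49.6]],"travel":[[-0.8,0.24,-0.13],[-1.6,0.48,-0.13],[-2.4,0.71,-0.13],[-3.2,0.95,-0.13],[-4.0,1.19,-0.13],[-4.8,1.43,-0.13],[-5.6,1.66,-0.13],[-6.45,1.915,-0.13],[-6.45,1.915,-0.13],[-6.45,1.915,-0.13]],"fingers":[-1,-1,-1,-1,-1,-1,-1,-1,-1,-1]}' 60; python3 -c "
from h import *
go(.4562,-.3192,.241,150)
im=eyes.get_image('top');cv2.imwrite('pics/top1.png',cv2.resize(im['frame'][170:290,370:530,::-1],(800,600)))"
```

```text
t: 1.35
ee_pos: [0.4563, -0.3193, 0.31]
tool_rot: [-3.141, -0.001, 2.619]
contact_force: [-0.5, -1.0, -0.2]
finger_gap: 0.0855
grip_force: 0.0
travel [1.00e-03 2.00e-03 1.38e+00] turn [-0.01 -0.06  0.07] t 1.35
```

View pics/top1.png

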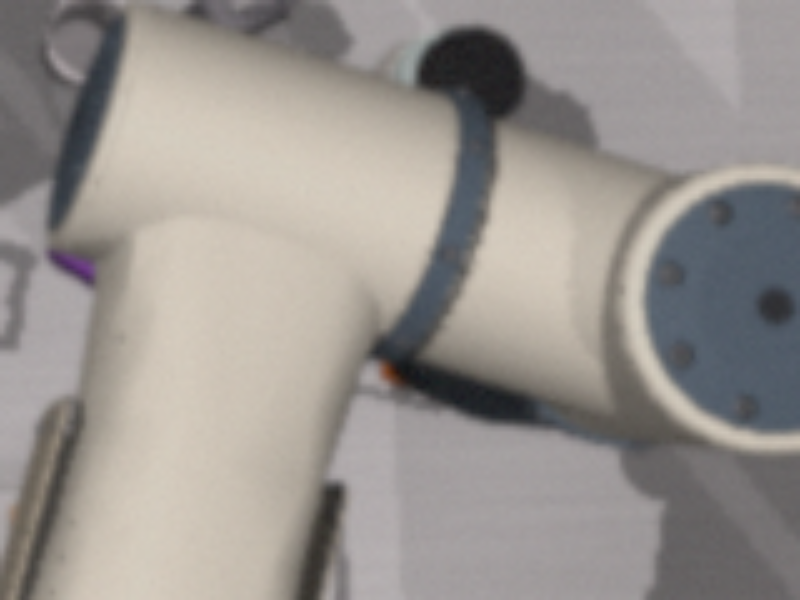

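The top view is blocked by the arm, with nothing but the arm at the crop's centre. Both views agreed on the tab to about 4 mm, so I'll descend now.

```bash
python3 -m inch '{"turn":[[0,0,0],[0,0,0],[0,0,0],[0,0,0],[0,0,0],[0,0,0],[0,0,0],[0,0,0],[0,0,0],[0,0,0],[0,0,0],[0,0,0],[0,0,0],[0,0,0]],"travel":[[0,0,0.3],[0,0,0.6],[0,0,0.9],[0,0,1.2],[0,0,1.38],[0,0,1.38],[0,0,1.38],[0,0,1.38],[0,0,1.38],[0,0,1.38],[0,0,1.38],[0,0,1.38],[0,0,1.38],[0,0,1.38]],"fingers":[-1,-1,-1,-1,-1,-0.5,0,0.3,0.5,0.6,0.7,1,1,1]}' 60; python3 -c "
from h import *
im=eyes.get_image('scene');cv2.imwrite('pics/sc2.png',cv2.resize(im['frame'][170:290,120:280,::-1],(800,600)))"
```

```text
t: 3.15
ee_pos: [0.4564, -0.3194, 0.2415]
tool_rot: [-3.142, 0.0, 2.619]
contact_force: [-1.6, 0.3, 2.4]
finger_gap: 0.0135
grip_force: 58.5
```

View pics/sc2.png

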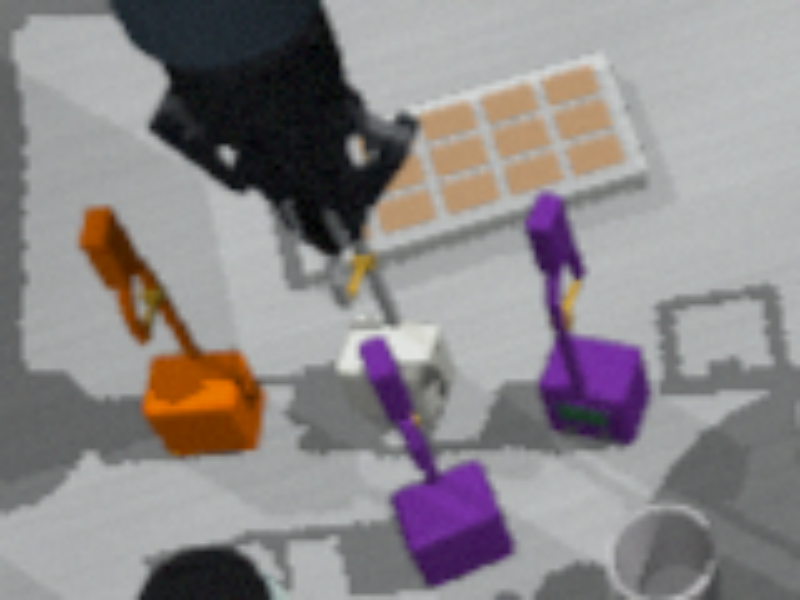

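The grip is good: the gap of 13.5 mm matches the tab and the white thermometer is held upright. Now I'll lift it, then read the free-hanging force.

```bash
python3 -m inch '{"turn":[[0,0,0],[0,0,0],[0,0,0],[0,0,0],[0,0,0],[0,0,0],[0,0,0],[0,0,0],[0,0,0],[0,0,0]],"travel":[[0,0,-0.2],[0,0,-0.6],[0,0,-1.0],[0,0,-1.5],[0,0,-2.0],[0,0,-2.5],[0,0,-2.8],[0,0,-2.94],[0,0,-2.94],[0,0,-2.94]],"fingers":[1,1,1,1,1,1,1,1,1,1]}' 80; python3 -c "
from h import *
go(.41,-.21,.3885,165);go(.4635,.0648,.3885,168.7)"
```

```text
t: 4.45
ee_pos: [0.4563, -0.3192, 0.3874]
tool_rot: [3.141, -0.002, 2.619]
contact_force: [0.2, 0.3, -2.6]
finger_gap: 0.0131
grip_force: 78.0
travel [ 1.893  1.43  -0.018] turn [  0.02  -0.1  -14.96] t 4.45
travel [ 3.711  6.726 -0.014] turn [  0.03  -0.1  -18.66] t 4.45
```

```bash
python3 -m inch '{"turn":[[0,0,-2],[0,0,-4],[0,0,-8],[0,0,-12],[0,0,-15],[0,0,-16],[0,0,-17],[0,0,-18],[0,0,-18.7],[0,0,-18.7],[0,0,-18.7],[0,0,-18.7],[0,0,-18.7],[0,0,-18.7]],"travel":[[0.3,0.2,0],[0.8,0.6,0],[1.35,1.0,0],[1.9,1.45,0],[2.2,2.2,0],[2.5,3.0,0],[2.75,3.8,0],[3.0,4.6,0],[3.3,5.4,0],[3.5,6.1,0],[3.65,6.55,0],[3.71,6.73,0],[3.71,6.73,0],[3.71,6.73,0]],"fingers":[1,1,1,1,1,1,1,1,1,1,1,1,1,1]}'; python3 -c "
from h import *
for n,(u,v,w,h) in dict(scene=(230,110,160,120),top=(250,160,160,120)).items():
    im=eyes.get_image(n);np.savez('pics/%s3.npz'%n,**im);cv2.imwrite('pics/%s3.png'%n,cv2.resize(im['frame'][v:v+h,u:u+w,::-1],(640,480)))
a=[cv2.imread('pics/%s3.png'%n) for n in('scene','top')];cv2.imwrite('pics/both3.png',cv2.resize(np.hstack(a),(800,300)))
go(.4635,.0648,.3885,168.7);go(.508,.0559,.3885,168.7)"
```

```text
t: 6.2
ee_pos: [0.4636, 0.064, 0.3884]
tool_rot: [-3.141, -0.0, 2.944]
contact_force: [0.6, 0.5, -2.5]
finger_gap: 0.0127
grip_force: 78.3
travel [0.005 0.015 0.001] turn [ 0.    0.01 -0.02] t 6.3
travel [-0.902  0.016  0.001] turn [ 0.    0.01 -0.02] t 6.3
```

View pics/both3.png

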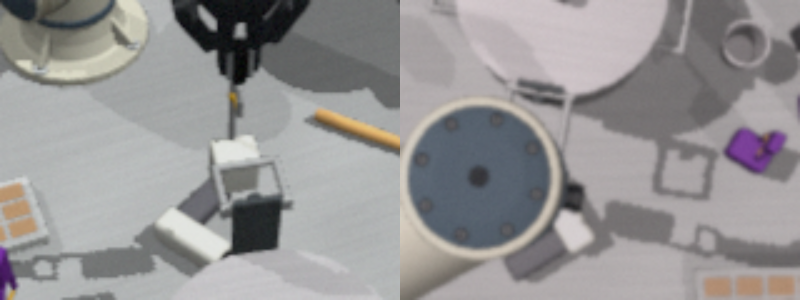

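The thermometer hangs upright in front of the eye: the scene view has the gate at (233,98), the block at (235,150) and the eye bar at (245,160). I'll check the block and hook against the expected pose.

```bash
python3 - <<'E'
from h import *
d=np.load('pics/scene3.npz');W=cloud(d);C=d['frame'].astype(int)
tcp=np.array([.4636,.064,.3884]);u=np.array([np.cos(np.radians(-11.3)),np.sin(np.radians(-11.3))]);n=np.array([-u[1],u[0]])
P=W.reshape(-1,3);c=C.reshape(-1,3)
q=np.c_[(P[:,:2]-tcp[:2])@u,(P[:,:2]-tcp[:2])@n,P[:,2]-tcp[2]+.241]*1000  # thermo axes (nominal)
m=(abs(q[:,0])<60)&(abs(q[:,1])<45)&(q[:,2]>-20)&(q[:,2]<200)&(P[:,2]>.12)
# bar excluded: q x>40 
k=m&(q[:,0]<34)
b=k&(q[:,2]>45)&(q[:,2]<62);r=cv2.minAreaRect(q[b][:,:2].astype(np.float32));print('blocktop',b.sum(),r,np.median(q[b],0),q[b].min(0),q[b].max(0))
f=k&(q[:,2]<45);print('front face x',f.sum(),np.percentile(q[f][:,0],[5,50,95]),'y',np.percentile(q[f][:,1],[2,50,98]))
h=k&(q[:,2]>65)&(q[:,2]<160);print((np.c_[q,c][h]).astype(int).tolist())
e=m&(q[:,0]>38);print('bar',e.sum(),np.percentile(q[e],[5,50,95],axis=0).round(1))
E
```

```text
blocktop 184 ((-1.535675048828125, 1.1693611145019531), (52.173095703125, 38.07243347167969), 84.99341583251953) [ 0.20880608  0.31420794 54.46394274] [-21.72838826 -24.48402862  45.57193263] [18.52378814 27.12228533 61.89848741]
front face x 143 [-5.33536452 19.71134581 21.84556061] y [-24.80547184   1.65787415  24.91290458]
[[-16, -2, 141, 88, 89, 91], [-14, -2, 139, 91, 92, 92], [-12, 0, 141, 48, 48, 49], [-15, -2, 134, 89, 89, 91], [-15, 0, 134, 77, 79, 78], [7, -2, 157, 98, 102, 101], [9, 2, 159, 153, 154, 155], [8, 5, 157, 154, 156, 156], [-13, -2, 133, 87, 89, 88], [-13, 0, 133, 82, 83, 84], [-12, 2, 133, 103, 105, 105], [12, 0, 158, 143, 144, 143], [13, 1, 159, 160, 162, 162], [13, 4, 158, 156, 158, 158], [-15, -2, 128, 96, 93, 86], [-10, 0, 132, 78, 81, 79], [-12, 2, 129, 89, 92, 92], [12, 0, 155, 120, 121, 122], [14, 1, 157, 144, 146, 145], [11, 4, 153, 155, 157, 159], [-13, -2, 126, 140, 115, 58], [-9, 0, 129, 140, 118, 65], [-11, 2, 127, 112, 102, 82], [12, 0, 151, 111, 113, 112], [15, 1, 154, 146, 148, 149], [14, 3, 153, 162, 164, 166], [-11, -3, 124, 154, 122, 34], [-10
[... 1325 characters left out ...]
 82, 82], [-12, 0, 92, 94, 93, 95], [-13, 3, 91, 101, 103, 102], [19, -1, 126, 92, 93, 92], [19, 1, 125, 106, 106, 108], [-12, -1, 88, 78, 80, 79], [-13, 1, 87, 100, 101, 101], [-14, 4, 85, 132, 133, 136], [-15, -1, 81, 80, 81, 80], [-12, 0, 84, 104, 105, 108], [-11, 3, 85, 141, 145, 144], [-15, -1, 78, 78, 79, 81], [-11, 0, 82, 100, 102, 102], [-11, 3, 81, 142, 145, 145], [-13, -1, 76, 77, 79, 80], [-11, 0, 77, 102, 102, 102], [-14, 4, 74, 143, 143, 145], [-15, 0, 69, 77, 78, 76], [-10, 0, 74, 100, 101, 101], [-13, 4, 71, 142, 144, 145], [-13, -1, 68, 80, 81, 81], [-13, 1, 67, 103, 104, 105], [-13, 4, 66, 142, 144, 143]]
bar 95 [[ 47.7 -31.2  84.3]
 [ 52.7   0.1  88.9]
 [ 57.1  32.5  91.4]]
```

```bash
python3 -m inch '{"turn":[[0,0,0],[0,0,0],[0,0,0],[0,0,0],[0,0,0],[0,0,0],[0,0,0],[0,0,0]],"travel":[[-0.15,0,0],[-0.35,0,0],[-0.55,0,0],[-0.75,0,0],[-0.88,0,0],[-0.94,0,0],[-0.94,0,0],[-0.94,0,0]],"fingers":[1,1,1,1,1,1,1,1]}'; python3 -c "
from h import *
im=eyes.get_image('scene');np.savez('pics/scene4.npz',**im);cv2.imwrite('pics/sc4.png',cv2.resize(im['frame'][125:215,270:390,::-1],(800,600),interpolation=cv2.INTER_CUBIC))
print(sensors.get_state()['contact_force'])"
```

```text
t: 7.3
ee_pos: [0.5097, 0.0557, 0.3885]
tool_rot: [3.141, 0.0, 2.945]
contact_force: [-0.6, -1.0, -2.8]
finger_gap: 0.0133
grip_force: 78.3
[ 0.83540224 -0.13664706 -2.63892363]
```

View pics/sc4.png

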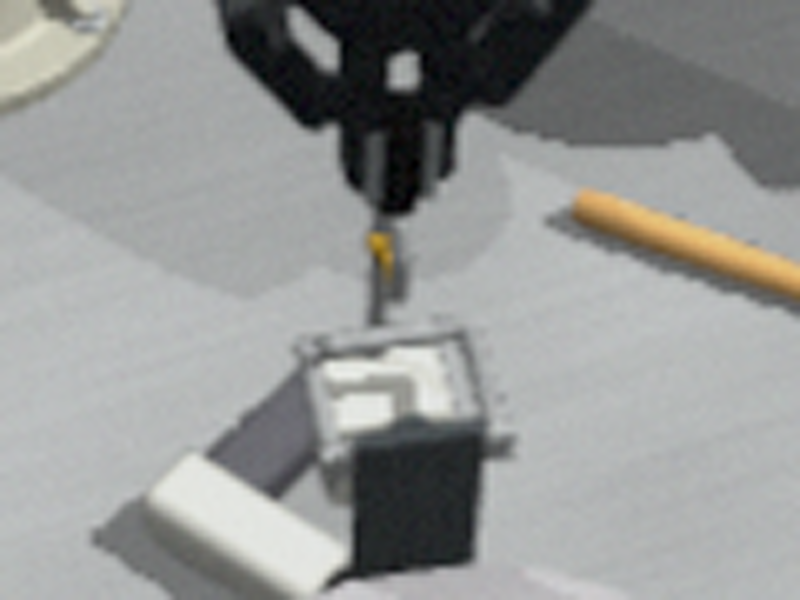

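The bar crosses in front of the shank at crop (385,340), above the block and below the gate at (380,250). Entry is good, with no contact yet. Next I'll descend through the free gap and start on the gate.

```bash
python3 -m inch '{"turn":[[0,0,0],[0,0,0],[0,0,0],[0,0,0],[0,0,0],[0,0,0],[0,0,0],[0,0,0],[0,0,0],[0,0,0],[0,0,0],[0,0,0]],"travel":[[0,0,0.12],[0,0,0.28],[0,0,0.4],[0,0,0.47],[0,0,0.51],[0,0,0.55],[0,0,0.59],[0,0,0.63],[0,0,0.67],[0,0,0.7],[0,0,0.7],[0,0,0.7]],"fingers":[1,1,1,1,1,1,1,1,1,1,1,1]}'
```

```text
t: 8.85
ee_pos: [0.51, 0.0556, 0.3537]
tool_rot: [3.141, 0.001, 2.945]
contact_force: [-0.8, -0.2, 4.0]
finger_gap: 0.0131
grip_force: 78.9
```

```bash
python3 -m inch '{"turn":[[0,0,0],[0,0,0],[0,0,0],[0,0,0],[0,0,0],[0,0,0],[0,0,0],[0,0,0],[0,0,0],[0,0,0],[0,0,0],[0,0,0]],"travel":[[0,0,0.04],[0,0,0.08],[0,0,0.12],[0,0,0.16],[0,0,0.2],[0,0,0.24],[0,0,0.28],[0,0,0.32],[0,0,0.36],[0,0,0.4],[0,0,0.4],[0,0,0.4]],"fingers":[1,1,1,1,1,1,1,1,1,1,1,1]}'
```

```text
t: 10.35
ee_pos: [0.5089, 0.0558, 0.332]
tool_rot: [-3.141, -0.004, 2.945]
contact_force: [-4.9, 1.1, -0.6]
finger_gap: 0.0133
grip_force: 78.9
```

```bash
python3 -m inch '{"turn":[[0,0,0],[0,0,0],[0,0,0],[0,0,0],[0,0,0]],"travel":[[0,0,0.02],[0,0,0.04],[0,0,0.06],[0,0,0.06],[0,0,0.06]],"fingers":[1,1,1,1,1]}'
```

```text
t: 10.98
ee_pos: [0.5096, 0.0556, 0.3301]
tool_rot: [-3.142, -0.001, 2.945]
contact_force: [-5.1, 1.1, 0.3]
finger_gap: 0.0132
grip_force: 78.9
```

```bash
python3 -m inch '{"turn":[[0,0,0],[0,0,0],[0,0,0],[0,0,0]],"travel":[[0,0,0.02],[0,0,0.04],[0,0,0.04],[0,0,0.04]],"fingers":[1,1,1,1]}'
```

```text
t: 11.48
ee_pos: [0.5092, 0.0557, 0.3274]
tool_rot: [-3.141, -0.003, 2.945]
contact_force: [-6.6, 0.9, -2.2]
finger_gap: 0.0131
grip_force: 78.7
```

```bash
python3 -m inch '{"turn":[[0,0,0],[0,0,0],[0,0,0]],"travel":[[0,0,0.02],[0,0,0.02],[0,0,0.02]],"fingers":[1,1,1]}'
```

```text
t: 11.85
ee_pos: [0.5107, 0.0555, 0.3276]
tool_rot: [3.141, 0.002, 2.945]
contact_force: [-0.8, -0.2, -2.0]
finger_gap: 0.0129
grip_force: 78.9
```

The gate has snapped shut: the sideways force fell from -6.6 to -0.8 N. Next I'll centre the bow over the bar and feel down for the seat.

```bash
python3 -m inch '{"turn":[[0,0,0],[0,0,0],[0,0,0],[0,0,0],[0,0,0],[0,0,0]],"travel":[[-0.03,0,0],[-0.06,0,0],[-0.09,0,0.01],[-0.09,0,0.02],[-0.09,0,0.02],[-0.09,0,0.02]],"fingers":[1,1,1,1,1,1]}'
```

```text
t: 12.6
ee_pos: [0.5143, 0.0547, 0.3264]
tool_rot: [-3.142, -0.0, 2.945]
contact_force: [0.5, 0.3, -2.4]
finger_gap: 0.013
grip_force: 78.9
```

```bash
python3 -m inch '{"turn":[[0,0,0],[0,0,0],[0,0,0]],"travel":[[0,0,0.01],[0,0,0.02],[0,0,0.02]],"fingers":[1,1,1]}'
```

```text
t: 12.98
ee_pos: [0.5142, 0.0547, 0.3253]
tool_rot: [-3.142, -0.0, 2.945]
contact_force: [0.8, -0.3, -1.7]
finger_gap: 0.0129
grip_force: 78.9
```

```bash
python3 -m inch '{"turn":[[0,0,0],[0,0,0],[0,0,0]],"travel":[[0,0,0.01],[0,0,0.02],[0,0,0.02]],"fingers":[1,1,1]}'
```

```text
t: 13.35
ee_pos: [0.5142, 0.0547, 0.3243]
tool_rot: [-3.142, -0.0, 2.945]
contact_force: [-0.3, 0.7, -2.5]
finger_gap: 0.0133
grip_force: 78.9
```

```bash
python3 -m inch '{"turn":[[0,0,0],[0,0,0]],"travel":[[0,0,0.01],[0,0,0.01]],"fingers":[1,1]}'
```

```text
t: 13.6
ee_pos: [0.5143, 0.0547, 0.3238]
tool_rot: [-3.142, -0.0, 2.945]
contact_force: [0.8, 0.1, -2.6]
finger_gap: 0.013
grip_force: 78.9
```

```bash
python3 -m inch '{"turn":[[0,0,0],[0,0,0]],"travel":[[0,0,0.01],[0,0,0.01]],"fingers":[1,1]}'
```

```text
t: 13.85
ee_pos: [0.5143, 0.0547, 0.3233]
tool_rot: [-3.142, -0.0, 2.945]
contact_force: [0.1, -0.4, -2.6]
finger_gap: 0.0131
grip_force: 78.9
```

```bash
python3 -m inch '{"turn":[[0,0,0],[0,0,0]],"travel":[[0,0,0.01],[0,0,0.01]],"fingers":[1,1]}'
```

```text
t: 14.1
ee_pos: [0.5143, 0.0547, 0.323]
tool_rot: [3.142, 0.0, 2.945]
contact_force: [-0.8, 0.2, -3.2]
finger_gap: 0.013
grip_force: 78.9
```

```bash
python3 -m inch '{"turn":[[0,0,0],[0,0,0]],"travel":[[0,0,0.006],[0,0,0.006]],"fingers":[1,1]}'
```

```text
t: 14.35
ee_pos: [0.5143, 0.0547, 0.3229]
tool_rot: [3.142, 0.0, 2.945]
contact_force: [-0.3, 1.2, 0.0]
finger_gap: 0.0129
grip_force: 79.0
```

The bow is seated, with the weight now carried by the eye. I'll ease the grip and open gently.

```bash
python3 -m inch '{"turn":[[0,0,0],[0,0,0],[0,0,0]],"travel":[[0,0,0],[0,0,0],[0,0,0]],"fingers":[1,1,1]}' 20; python3 -m inch '{"turn":[[0,0,0],[0,0,0],[0,0,0],[0,0,0],[0,0,0],[0,0,0],[0,0,0],[0,0,0],[0,0,0],[0,0,0],[0,0,0],[0,0,0],[0,0,0],[0,0,0],[0,0,0],[0,0,0]],"travel":[[0,0,0],[0,0,0],[0,0,0],[0,0,0],[0,0,0],[0,0,0],[0,0,0],[0,0,0],[0,0,0],[0,0,0],[0,0,0],[0,0,0],[0,0,0],[0,0,0],[0,0,0],[0,0,0]],"fingers":[0.72,0.68,0.64,0.6,0.55,0.5,0.4,0.3,0.2,0.1,0,0,0,0,0,0]}'; python3 -c "
from h import *
im=eyes.get_image('scene');np.savez('pics/scene5.npz',**im);cv2.imwrite('pics/sc5.png',cv2.resize(im['frame'][125:215,270:390,::-1],(800,600),interpolation=cv2.INTER_CUBIC))"
```

```text
t: 14.72
ee_pos: [0.5144, 0.0547, 0.3228]
tool_rot: [3.142, 0.0, 2.945]
contact_force: [-0.8, -0.3, 0.6]
finger_gap: 0.0129
grip_force: 79.1
t: 16.73
ee_pos: [0.5143, 0.0547, 0.3226]
tool_rot: [-3.142, -0.0, 2.945]
contact_force: [1.0, 0.9, -0.3]
finger_gap: 0.0427
grip_force: 0.0
```

View pics/sc5.png

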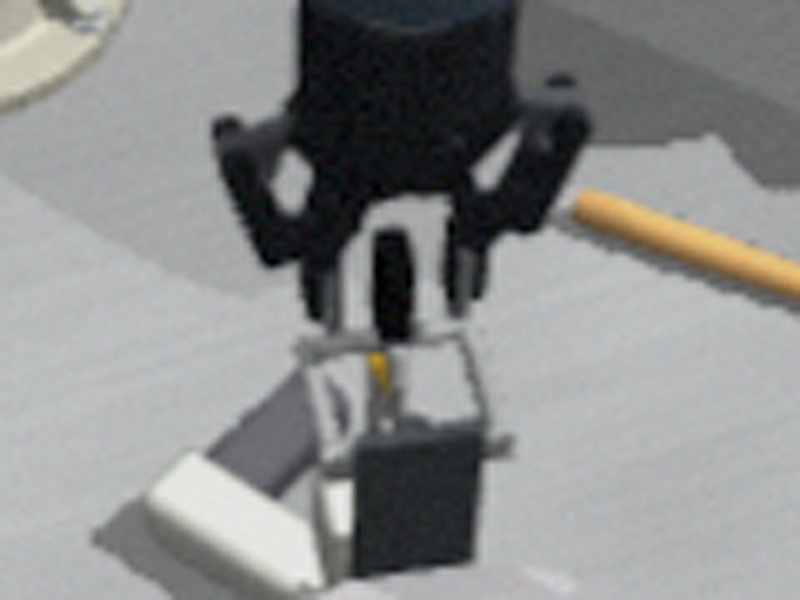

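Released: the tab stands upright between the open fingers at (393,280), the bar is at (385,345), and the shut gate shows below it at (378,370). I'll retreat straight up and let it settle.

```bash
python3 -m inch '{"turn":[[0,0,0],[0,0,0],[0,0,0],[0,0,0],[0,0,0],[0,0,0],[0,0,0],[0,0,0],[0,0,0],[0,0,0],[0,0,0],[0,0,0],[0,0,0],[0,0,0],[0,0,0],[0,0,0],[0,0,0],[0,0,0],[0,0,0],[0,0,0]],"travel":[[0,0,-0.1],[0,0,-0.3],[0,0,-0.5],[0,0,-0.8],[0,0,-1.1],[0,0,-1.5],[0,0,-2],[0,0,-2.4],[0,0,-2.4],[0,0,-2.4],[0,0,-2.4],[0,0,-2.4],[0,0,-2.4],[0,0,-2.4],[0,0,-2.4],[0,0,-2.4],[0,0,-2.4],[0,0,-2.4],[0,0,-2.4],[0,0,-2.4]],"fingers":[0,0,0,0,0,0,0,0,0,0,0,0,0,0,0,0,0,0,0,0]}'; python3 - <<'E'
from h import *
F=[]
for i in range(8):
    im=eyes.get_image('scene');F.append(im['frame'][125:230,270:390].astype(int))
print('motion',[int((abs(f-F[0]).max(2)>40).sum()) for f in F])
cv2.imwrite('pics/sc6.png',cv2.resize(im['frame'][120:225,270:410,::-1],(800,600),interpolation=cv2.INTER_CUBIC))
W=cloud(im)[120:225,270:390].reshape(-1,3);c=im['frame'][120:225,270:390].reshape(-1,3)
m=(W[:,2]>.27)&(W[:,2]<.30)&(c.max(1)<70)&(abs(W[:,0]-.515)<.04);print('tab',m.sum(),W[m].mean(0).round(4),W[m].max(0).round(4))
E
```

```text
t: 19.27
ee_pos: [0.5143, 0.0547, 0.4426]
tool_rot: [3.142, 0.0, 2.945]
contact_force: [0.9, 0.1, 0.1]
finger_gap: 0.0431
grip_force: 0.0
motion [0, 0, 0, 0, 0, 0, 0, 0]
tab 55 [0.5201 0.0525 0.2831] [0.5301 0.0607 0.2905]
```

View pics/sc6.png

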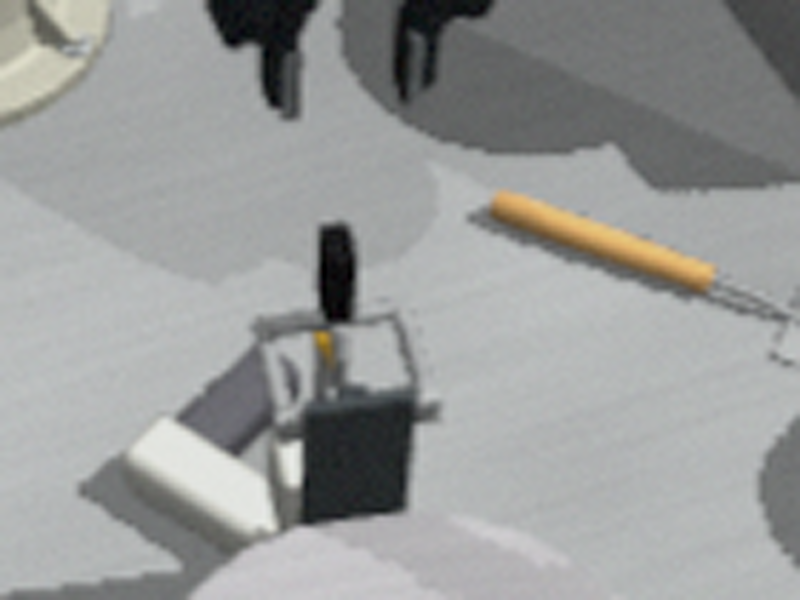

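The thermometer hangs still from the eye: the tab is at (337,270), the gate is shut below the bar at (323,345), and the gripper is clear. Handing in.

```bash
python3 -c "
from h import *
print(workorder.hand_in())"
```

```text
the job is handed in; nothing more can be done
None
```

The white thermometer is clipped on the pot's eye with its gate shut, hanging still and released, and the job is handed in at about 20 s; the highest contact force I read was about 7 N, and I moved nothing else.

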